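# Step the load box's range selector to the green mark and start it

### The job

Without gripping anything, push the orange tab of the load box's rotary selector sideways with the fingertips, round until it points at the middle of the green mark. Then press the red start button fully down, let it come up again, and move clear; do not press it before the selector is at green, never pinch the tab, and leave the other things on the bench where they are.

Things in the scene. Friction and masses are not known exactly. Their poses are not given: they have to be found in the camera images.
- load_box: test load box: flat grey instrument case with aluminium top, 175 mm (its x) by 250 mm (its y), 42 mm high, fixed to the bench. Origin under its centre on the bench; the selector tab points to its front, its own -x, roughly the robot. Apart from dial and button nothing stands over 3 mm above the flat top.
- selector (a joint): angle (rad) of the selector dial, growing anticlockwise seen from above; 0 when the tab points along the box's own -x. The marks stand at -1.2, -0.4 (white, near which it starts), +0.4 and +1.2; end stops at -1.6 and 1.6. A friction dial with no clicks: it stays where it is left. About 1 to 3 N at the tab turns it.
- hub (a point): point on the dial's axis at the dial's upper face, 58 mm above the bench. The dial is black, 86 mm across.
- tab (a point): middle of the protruding orange tab, 55 mm out from the hub axis, 67 mm above the bench. The tab is an upright plate on the dial, 12 mm thick, reaching from 32 to 70 mm out along the radius and from 50 to 83 mm above the bench (lower edge 8 mm above the box top), with a white line on its upper edge. The point's x axis points along the tab to the hub, y across it. Push a flat side.
- pointer (a point): point on the tab's line 88 mm out from the hub axis, on the ring of marks, 18 mm beyond the tab's outer end: it lies over a mark when the tab points at it.
- mark_green: GREEN low disc, 18 mm across, 2 mm thick, on the top of the load box; origin at the centre of its underside. One of four position marks on a ring of radius 88 mm about the hub (the white one, near which the tab starts, is fixed); which coloured mark sits at which of the other three positions changes from run to run.
- mark_blue: BLUE low disc, 18 mm across, 2 mm thick, on the top of the load box; origin at the centre of its underside. One of four position marks on a ring of radius 88 mm about the hub (the white one, near which the tab starts, is fixed); which coloured mark sits at which of the other three positions changes from run to run.
- mark_yellow: YELLOW low disc, 18 mm across, 2 mm thick, on the top of the load box; origin at the centre of its underside. One of four position marks on a ring of radius 88 mm about the hub (the white one, near which the tab starts, is fixed); which coloured mark sits at which of the other three positions changes from run to run.
- start_top (a point): centre of the top face of the red round start button, 26 mm across, which stands 22 mm above the box top in a black collar 42 mm across and 12 mm high, near the right rear corner of the box.
- start (a joint): travel of the start button (m): 0 out, 0.006 fully pressed; a spring of up to 4 N brings it back.
- weight_200: bystander, loose, to be left alone: steel-grey bottle-shaped check weight, 30 mm across, 48 mm high; origin at its underside.
- weight_100: bystander, loose, to be left alone: brass check weight, 24 mm across, 39 mm high; origin at its underside.
- block_orange: bystander, loose, to be left alone: orange fixture block 30x40x22 mm; origin at its underside.
- block_white: bystander, loose, to be left alone: white stepped fixture block 30x52x24 mm; origin at its underside.
- driver_blue: bystander, loose, to be left alone: blue screwdriver, lying, 176 mm long, 24 mm high; origin at its underside.
- usb_stick: bystander, loose, to be left alone: blue memory stick 17x52x9 mm; origin at its underside.

How it is judged:
By the outcome, as a careful person would: the job done as asked, in the order asked, and still so for the second after the job is handed in, with the robot touching nothing.
It also fails if it takes over 48 s, if anything falls off the work surface, if the arm or the gripper's body presses on something with over 40 N, if the wrist force passes 120 N, or if a joint passes its speed limit or range.

### The arm

A 6-joint arm with a two-finger parallel gripper is mounted at the origin on a cart in front of the work surface, level with it; the furniture and walls round the work are solid. World frame = base frame: x ahead of the robot, y to its left, z up, the work surface at z = 0. Lengths are in m, angles in rad, forces in N, time in s.
With the tool pointing down it reaches from about 0.35 to 0.8 m from the base axis. Payload 7.3 kg.
Tool frame: the origin (TCP) lies on the centre line of the jaws, within the pads' length; the fingertips stand 19 mm ahead of it and the grasp point (between the pads) is the TCP; x points along the fingers, z is the direction in which the jaws open and shut, and the axes are right-handed (so a half turn about x gives the same grasp; the last joint's range is limited). The gripper opens to 85 mm and grips with 20 to 120 N. Pads are 22 mm wide; open, the fingers measure 114 mm over their backs; the gripper's body (76 mm by 85 mm) begins 54 mm behind the grasp point. The pads swing forward as they close: fully open they stand 13 mm farther back than shut.
Start: joints at [-1.42, 0.342, 1.524, -0, 1.275, -0.146], TCP at [0.154, -0.502, 0.25] pointing down, gripper open.
Joint ranges: [-2.53, 2.53], [-0.77, 2.02], [0.04, 2.7], [-1, 4.14], [0.28, 2.66], [-3.11, 3.11]. Speed limits (rad/s): [2.57, 2.57, 3.14, 3.14, 3.14, 3.14].

### API

Orientations are given as a rotation vector (axis times angle).
In Python, from bench import ctrl gives the robot as it stands.
- The arm moves only by the tool move_arm, never from a script. Its argument "steps" is a list of rows, each an object with "xyz": the shift along the tool's x, y, z in cm, a list of three; "spin": the turn about the tool's x in degrees; "grip": the finger opening in cm, from 0 to 8.54. A call has 1 to 8 rows; each row is the pose to reach, as a shift and turn from the pose measured when the call began, along the tool's axes at that moment; what a row does not reach only later rows make up. A row lasts 1/10 s, in which the tool goes at most 50 mm and 8.59 degrees, less where a joint would pass 70% of its speed; a pose out of reach is approached as far as the arm can. A call with a gripper value outside its range is refused whole. The fingers move at their own pace and stop on an object; "newtons" is the grip in N (left out, the last holds). Time passes only in rows, so rows that repeat a pose let the fingers close. It gives the time, the measured TCP pose, the force and the opening at its end, in the units of the state.
- ctrl.read_state(): the state, without advancing time (a new reading comes with each control period).
- ctrl.capture(name): name is "scene" or "top"; returns (picture, depth): 400x640x3 uint8, red, green, blue; 400x640 float32, m along the optical axis (not along the pixel's ray), 0 where there is no reading.
- ctrl.camera_info(name): a dict with "fovy" (degrees; the focal length in pixels is half the picture's height over the tangent of half this angle, whatever the lens; pixels are square), "cx", "cy" (the principal point, pixels), "R" (3x3) and "t" (3): a world point X has camera coordinates R X + t. Camera axes: x right, y down, z forward; pixel columns grow to the right and rows downward; lengths in m; the calibration is good to about 2 mm. A picture is of the moment at which its call begins. camera_info takes no time and is no camera call.
- ctrl.finish_job(): hands the job in, once; it reports no verdict.
The state is a dict: "t": time; "joint_pos": joint angles; "qd": joint speeds; "effort": joint torques, N m; "eef_pos": TCP position; "eef_rot": TCP orientation; "force": force on the tool from outside, world axes, zero at the start; "wrist_torque": the same for the moment, N m; "opening": finger opening in m.
Only numpy, scipy, OpenCV 4.12 (cv2) and the standard library are available. Lean on these libraries where they do the work, as an engineer would, in place of code of your own. Each camera call takes 0.05 s, during which the arm holds its last target.

## Working session

There is one attempt and no reset: what is moved stays moved. The work goes in short steps, Python scripts to look and compute and a tool call to move; the robot and the scene stay as the last step left them, time stands still between calls to the robot, and variables do not carry over. Pictures are saved under pics/ and viewed, and the job is handed in when it is done.

Besides the shell and the picture viewer there is one more tool, called after ">>>" in YAML: its name, and indented under it one key for each argument. move_arm: Moves the arm, as the interface text tells. Its arguments: {"type":"object","properties":{"steps":{"type":"array","items":{"type":"object","properties":{"xyz":{"type":"array","items":{"type":"number"}},"spin":{"type":"number"},"grip":{"type":"number"}}}},"newtons":{"type":"number"}},"required":["steps"]}

```bash
mkdir -p pics; cat > h.py <<'E'
import numpy as np, cv2
from bench import ctrl
def save(n,im): cv2.imwrite(n,im[:,:,::-1])
def ray(name,u,v,z):
    c=ctrl.camera_info(name); f=200/np.tan(np.radians(c['fovy'])/2)
    R=np.array(c['R']);t=np.array(c['t'])
    d=R.T@np.array([(u-c['cx'])/f,(v-c['cy'])/f,1]); o=-R.T@t
    return o+d*(z-o[2])/d[2]
def proj(name,X):
    c=ctrl.camera_info(name); f=200/np.tan(np.radians(c['fovy'])/2)
    p=np.array(c['R'])@np.array(X)+np.array(c['t']); return p[:2]/p[2]*f+[c['cx'],c['cy']]
E
python3 - <<'E'
from h import *
for n in("scene","top"):
    im,d=ctrl.capture(n); save(f'pics/{n}0.png',im); np.save(n+'d.npy',d); np.save(n+'i.npy',im)
    print(ctrl.camera_info(n))
print(ctrl.read_state())
E
```

```text
{'fovy': 51.08195639909415, 'cx': 325.01837311835465, 'cy': 197.4962022906762, 'R': array([[-0.63308544, -0.77379128, -0.02121047],
       [-0.37037049,  0.32685584, -0.86947741],
       [ 0.6797268 , -0.54259775, -0.49351713]]), 't': array([0.30285525, 0.24385801, 0.9922181 ])}
{'fovy': 48.056110388254325, 'cx': 312.6818769642985, 'cy': 206.83282170314965, 'R': array([[ 0.01159738, -0.9997359 ,  0.01984036],
       [-0.9940685 , -0.01367283, -0.10789289],
       [ 0.10813567, -0.01847141, -0.99396453]]), 't': array([-0.00886293,  0.46799488,  1.49021753])}
{'t': 0.1, 'joint_pos': array([-1.42000087e+00,  3.42639576e-01,  1.52487700e+00,  2.83121961e-06,
        1.27542138e+00, -1.46003052e-01]), 'qd': array([ 0.00049152, -0.00215189, -0.0024823 ,  0.00082929, -0.00060191,
       -0.00129381]), 'effort': array([ 1.63511242e-03, -4.34444833e+01, -2.46491021e+01, -1.27645103e-04,
        4.69850987e-03, -5.79524055e-06]), 'eef_pos': array([ 0.15351386, -0.50172187,  0.24971797]), 'eef_rot': array([ 0.98876307,  1.33608772, -0.98718356]), 'force': array([ 0.11550747, -0.49062483, -0.02984827]), 'wrist_torque': array([-0.03088128,  0.01720464,  0.02259337]), 'opening': 0.08528838011838415}
```

View pics/scene0.png

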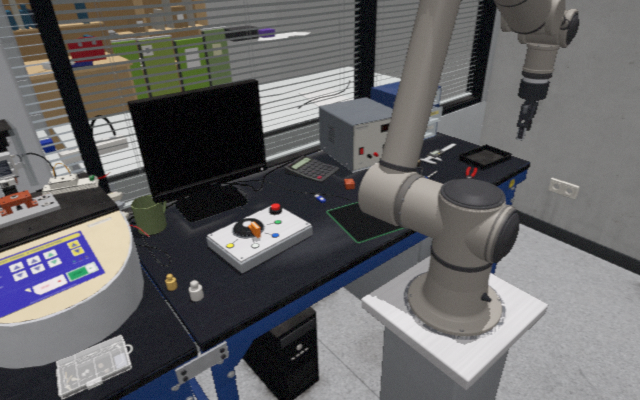

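View pics/top0.png

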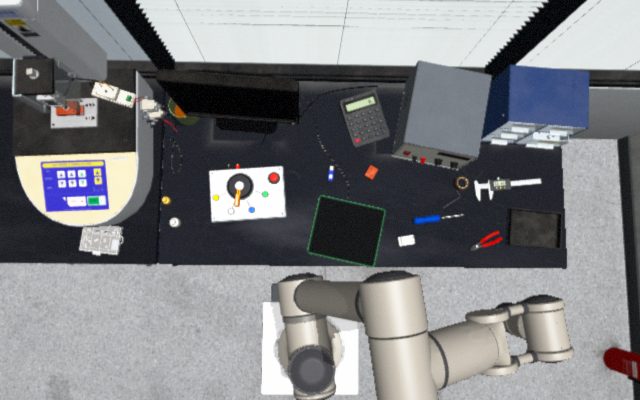

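```bash
python3 - <<'E'
from h import *
im=np.load('topi.npy'); save('pics/c1.png',cv2.resize(im[155:230,200:300],None,fx=8,fy=8,interpolation=cv2.INTER_CUBIC))
im=np.load('scenei.npy'); save('pics/c2.png',cv2.resize(im[190:275,200:320],None,fx=6,fy=6,interpolation=cv2.INTER_CUBIC))
E
```

```text
(no output)
```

View pics/c1.png

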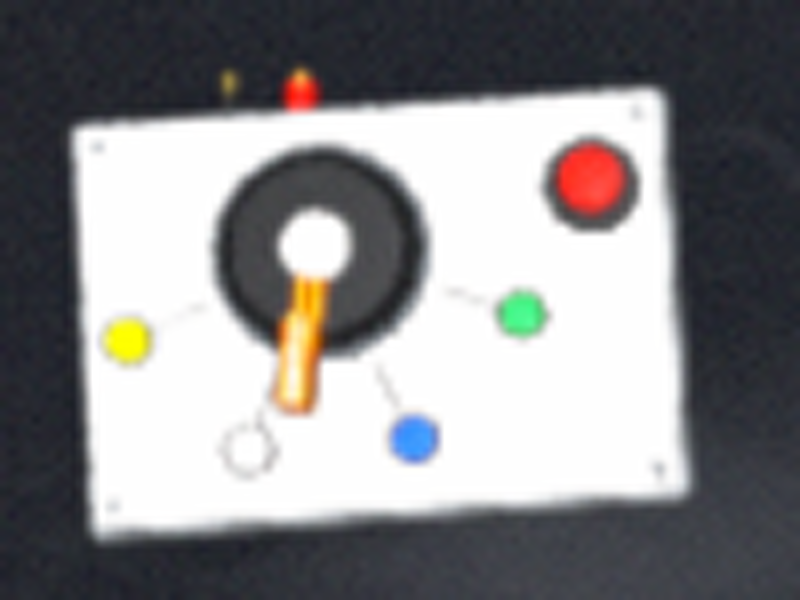

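View pics/c2.png

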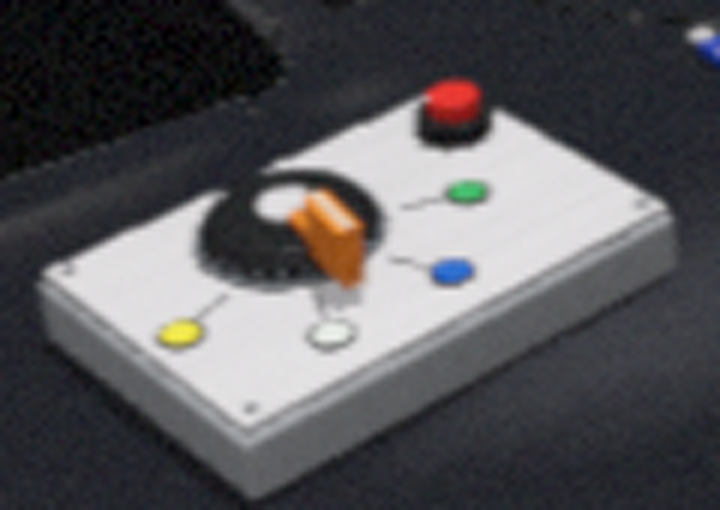

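```bash
cat >> h.py <<'E'
def P1(px,py,z): return ray('top',200+(px+.5)/8-.5,155+(py+.5)/8-.5,z)
def P2(px,py,z): return ray('scene',200+(px+.5)/6-.5,190+(py+.5)/6-.5,z)
E
python3 - <<'E'
from h import *
from scipy.optimize import least_squares
A=dict(y=(128,341),w=(248,449),b=(414,439),g=(522,314)); B=dict(y=(182,333),w=(331,335),b=(453,271),g=(468,192))
ang=dict(w=-.4,y=-1.2,b=.4,g=1.2)
for PP,D,bt,tab in((P1,A,(590,177),[(318,290),(291,400)]),(P2,B,(454,96),[(316,195),(350,226)])):
    W={k:PP(*v,.044) for k,v in D.items()}
    f=lambda p:np.concatenate([W[k][:2]-p[:2]-.088*np.array([-np.cos(p[2]+a),-np.sin(p[2]+a)]) for k,a in ang.items()])
    r=least_squares(f,[.5,.2,0]); print('hub,yaw',r.x,'res mm',r.fun*1000)
    g=W['g'];print('green',g,'ang',np.arctan2(*-(g[:2]-r.x[:2])[::-1])-r.x[2])
    print('start',PP(*bt,.064))
    a,b=[PP(*q,.083) for q in tab]; d=b-a;print('tab',a,b,np.arctan2(-d[1],-d[0])-r.x[2], [np.arctan2(*-(q[:2]-r.x[:2])[::-1])-r.x[2] for q in(a,b)])
print([P1(*q,.042) for q in((72,126),(662,90),(690,494),(95,538))])
from scipy.spatial.transform import Rotation as R
print(R.from_rotvec(ctrl.read_state()['eef_rot']).as_matrix())
E
```

```text
hub,yaw [0.53264277 0.24224074 0.08158412] res mm [ 0.35113987  0.26539574 -0.27206901 -0.14390169 -0.12419515 -0.05659539
  0.04512267 -0.06489879]
green [0.50759054 0.15783058 0.044     ] ang 1.2007013978760126
start [0.56244706 0.12928683 0.064     ]
tab [0.51091223 0.23731717 0.083     ] [0.46578257 0.2469043  0.083     ] -0.29090757642341536 [np.float64(0.1412275475442733), np.float64(-0.15122230903684558)]
hub,yaw [0.52918696 0.24181609 0.0791726 ] res mm [-0.32366127  0.68348453  0.01478604 -0.60888548  0.48894754 -0.36778795
 -0.18007231  0.2931889 ]
green [0.5037062  0.15782479 0.044     ] ang 1.1970746281106677
start [0.55624903 0.12946627 0.064     ]
tab [0.49524145 0.24360485 0.083     ] [0.46263121 0.24528239 0.083     ] -0.13056944328868733 [np.float64(-0.13181893831584718), np.float64(-0.131206745076327)]
[array([0.58470942, 0.34820116, 0.042     ]), array([0.60390425, 0.10135014, 0.042     ]), array([0.43328709, 0.0864834 , 0.042     ]), array([0.41171348, 0.33238812, 0.042     ])]
[[-1.99418684e-04  9.56277958e-01  2.92459276e-01]
 [ 1.33043624e-03  2.92459276e-01 -9.56277053e-01]
 [-9.99999095e-01  1.98398908e-04 -1.33058870e-03]]
```

>>> move_arm:
  steps:
    - {"xyz":[0,3,-1.6],"grip":0}
    - {"xyz":[0,7,-3.8],"grip":0}
    - {"xyz":[0,11,-6],"grip":0}
    - {"xyz":[0,15,-8.2],"grip":0}
    - {"xyz":[0,19,-10.4],"grip":0}
    - {"xyz":[0,23,-12.6],"grip":0}
    - {"xyz":[0,27,-14.8],"grip":0}
    - {"xyz":[0,30,-16.4],"grip":0}

```text
schema error: expected keys xyz, spin, grip
```

>>> move_arm:
  steps:
    - {"xyz":[0,3,-1.6],"spin":0,"grip":0}
    - {"xyz":[0,7,-3.8],"spin":0,"grip":0}
    - {"xyz":[0,11,-6],"spin":0,"grip":0}
    - {"xyz":[0,15,-8.2],"spin":0,"grip":0}
    - {"xyz":[0,19,-10.4],"spin":0,"grip":0}
    - {"xyz":[0,23,-12.6],"spin":0,"grip":0}
    - {"xyz":[0,27,-14.8],"spin":0,"grip":0}
    - {"xyz":[0,30,-16.4],"spin":0,"grip":0}

```text
t: 0.9
eef_pos: [0.3936, -0.2549, 0.2498]
eef_rot: [0.988, 1.337, -0.986]
force: [0.6, -0.5, -0.2]
opening: 0.0003
```

>>> move_arm:
  steps:
    - {"xyz":[0,2,-3.2],"spin":-4,"grip":0}
    - {"xyz":[0,4,-6.5],"spin":-8,"grip":0}
    - {"xyz":[0,6.2,-10],"spin":-13,"grip":0}
    - {"xyz":[0,8.4,-13.5],"spin":-18,"grip":0}
    - {"xyz":[0,10.5,-17],"spin":-23,"grip":0}
    - {"xyz":[0,12.5,-20.2],"spin":-28,"grip":0}
    - {"xyz":[0,14.6,-23.5],"spin":-32,"grip":0}
    - {"xyz":[0,16.4,-26.4],"spin":-35,"grip":0}

```text
t: 1.7
eef_pos: [0.4729, 0.0475, 0.2502]
eef_rot: [0.517, 1.51, -0.514]
force: [0.5, 0.2, 0.9]
opening: 0.0
```

```bash
cat >> h.py <<'E'
from scipy.spatial.transform import Rotation as Ro
def st():
    s=ctrl.read_state(); M=Ro.from_rotvec(s['eef_rot']).as_matrix(); p=s['eef_pos']
    print('t',round(s['t'],2),'p',p.round(4),'q',s['joint_pos'].round(2),'F',s['force'].round(1),'heading -y',np.degrees(np.arctan2(-M[1,1],-M[0,1])).round(1))
    return p,M
def delta(X):
    p,M=st(); print('shift cm',(M.T@(np.array(X)-p)*100).round(2))
E
python3 -c "
from h import *
delta([.474,.287,.25])"
```

```text
t 1.7 p [0.4729 0.0475 0.2502] q [-0.06  0.25  1.65  0.    1.24  0.6 ] F [0.5 0.2 0.9] heading -y -127.7
shift cm [  0.07  19.   -14.57]
```

>>> move_arm:
  steps:
    - {"xyz":[0,3.3,-2.6],"spin":-5,"grip":0}
    - {"xyz":[0,6.8,-5.2],"spin":-11,"grip":0}
    - {"xyz":[0,10.2,-7.8],"spin":-17,"grip":0}
    - {"xyz":[0,13.5,-10.4],"spin":-23,"grip":0}
    - {"xyz":[0,16.8,-12.8],"spin":-29,"grip":0}
    - {"xyz":[0,19,-14.6],"spin":-35,"grip":0}
    - {"xyz":[0,19,-14.6],"spin":-35,"grip":0}
    - {"xyz":[0,19,-14.6],"spin":-35,"grip":0}

```text
t: 2.5
eef_pos: [0.4733, 0.2873, 0.25]
eef_rot: [0.038, 1.572, -0.037]
force: [-0.1, -0.1, -0.3]
opening: -0.0001
```

```bash
python3 -c "
from h import *
delta([.474,.287,.083])
im,d=ctrl.capture('scene');save('pics/s2.png',cv2.resize(im[120:280,180:380],None,fx=4,fy=3.7))
im,d=ctrl.capture('top');save('pics/t2.png',cv2.resize(im[130:230,190:310],None,fx=6,fy=6))
"
```

```text
t 2.5 p [0.4733 0.2873 0.25  ] q [0.41 0.4  1.44 0.   1.3  0.45] F [-0.1 -0.1 -0.3] heading -y -92.7
shift cm [16.7  -0.04  0.1 ]
```

View pics/s2.png

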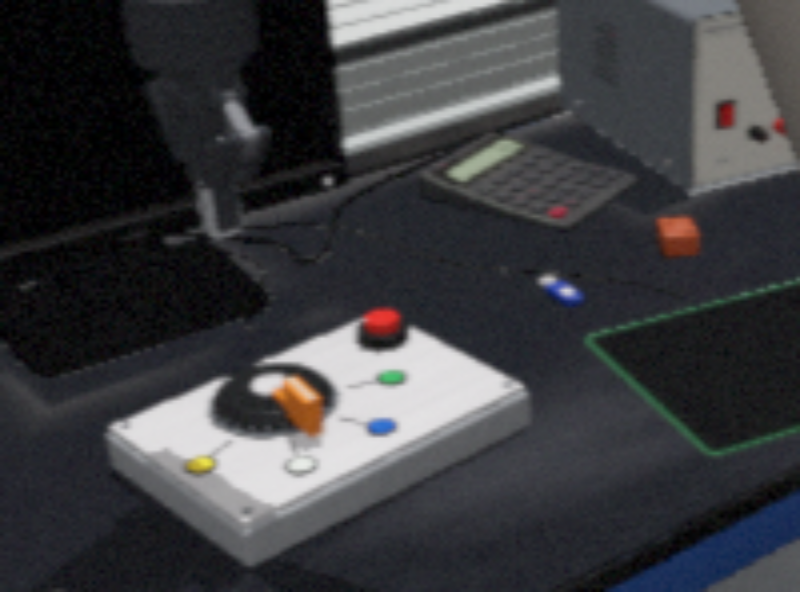

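View pics/t2.png

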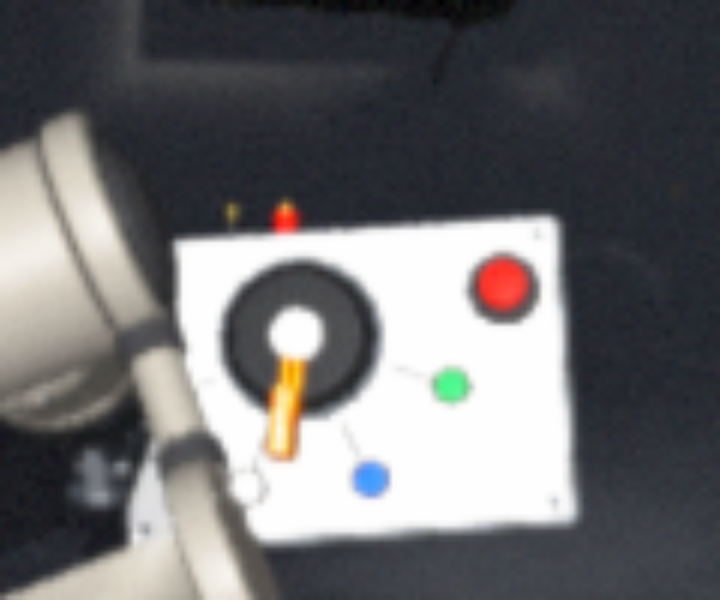

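The scene view shows the closed fingers (about 215,225) hanging left of the orange tab and clear above the box. The top view shows the tab still near white (245,488) and green at (450,385). Next I'll descend beside the tab.

>>> move_arm:
  steps:
    - {"xyz":[3.5,0,0],"spin":0,"grip":0}
    - {"xyz":[7.5,0,0],"spin":0,"grip":0}
    - {"xyz":[11,0,0],"spin":0,"grip":0}
    - {"xyz":[14,0,0],"spin":0,"grip":0}
    - {"xyz":[16,0,0],"spin":0,"grip":0}
    - {"xyz":[16.7,0,0],"spin":0,"grip":0}
    - {"xyz":[16.7,0,0],"spin":0,"grip":0}

```text
t: 3.3
eef_pos: [0.4734, 0.2854, 0.083]
eef_rot: [0.041, 1.573, -0.04]
force: [-0.5, -0.5, -0.5]
opening: 0.0001
```

```bash
python3 -c "
from h import *
st()
im,d=ctrl.capture('scene');save('pics/s3.png',cv2.resize(im[150:280,190:340],None,fx=5,fy=4.5))
"
```

```text
t 3.3 p [0.4734 0.2854 0.083 ] q [0.4  0.58 1.65 0.   0.91 0.45] F [-0.5 -0.5 -0.5] heading -y -92.9
```

View pics/s3.png

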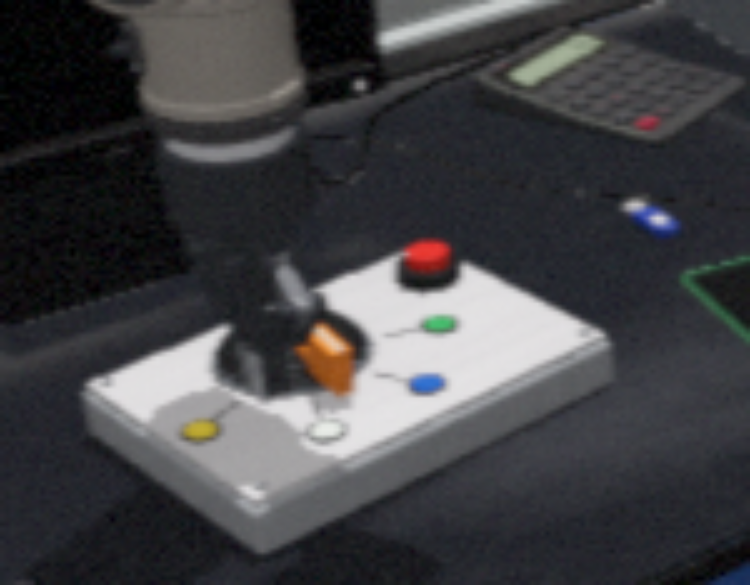

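The fingers are beside the tab with a gap and read no contact. I'll work out the arc.

```bash
cat >> h.py <<'E'
HUB=np.array([.531,.242]);YAW=.0805
def arc(phis,off=.017,r=.058,z=.083):
    p,M=st(); h0=np.degrees(np.arctan2(-M[1,1],-M[0,1]))
    for f in phis:
        a=YAW+f;u=-np.array([np.cos(a),np.sin(a)]);n=np.array([np.sin(a),-np.cos(a)])
        c=HUB+r*u-off*n; X=np.r_[c,z]; s=M.T@(X-p)*100
        dh=(np.degrees(np.arctan2(n[1],n[0]))-h0+180)%360-180
        print(round(f,2),X.round(4),'row',s.round(2),round(-dh,1))
E
python3 -c "
from h import *
arc(np.linspace(-.25,.3,8))"
```

```text
t 3.35 p [0.474  0.2859 0.084 ] q [0.4  0.58 1.65 0.   0.91 0.45] F [-0.6  0.4  0.9] heading -y -92.9
-0.25 [0.4767 0.2685 0.083 ] row [ 0.1  -1.72  0.36] 6.8
-0.17 [0.4748 0.2642 0.083 ] row [ 0.1  -2.16  0.19] 2.3
-0.09 [0.4732 0.2597 0.083 ] row [ 0.1  -2.62  0.05] -2.2
-0.01 [0.472  0.2551 0.083 ] row [ 0.1  -3.08 -0.04] -6.7
0.06 [0.4712 0.2505 0.083 ] row [ 0.1  -3.55 -0.11] -11.2
0.14 [0.4707 0.2457 0.083 ] row [ 0.1  -4.03 -0.13] -15.7
0.22 [0.4706 0.241  0.083 ] row [ 0.09 -4.5  -0.12] -20.2
0.3 [0.4708 0.2362 0.083 ] row [ 0.09 -4.97 -0.06] -24.7
```

>>> move_arm:
  steps:
    - {"xyz":[0,-1,0.1],"spin":0,"grip":0}
    - {"xyz":[0,-1.7,0.1],"spin":0,"grip":0}
    - {"xyz":[0,-2.2,0.1],"spin":0,"grip":0}
    - {"xyz":[0,-2.6,0],"spin":-2,"grip":0}
    - {"xyz":[0,-3.1,0],"spin":-7,"grip":0}
    - {"xyz":[0,-3.6,-0.1],"spin":-11,"grip":0}
    - {"xyz":[0,-4,-0.1],"spin":-16,"grip":0}
    - {"xyz":[0,-4.5,-0.1],"spin":-20,"grip":0}

```text
t: 4.15
eef_pos: [0.4709, 0.2409, 0.0846]
eef_rot: [-0.234, 1.557, 0.238]
force: [-0.1, 1.9, 0.4]
opening: 0.0
```

```bash
python3 -c "
from h import *
arc(np.linspace(.3,.86,8))
im,d=ctrl.capture('scene');save('pics/s4.png',cv2.resize(im[150:280,190:340],None,fx=5,fy=4.5))
"
```

```text
t 4.15 p [0.4709 0.2409 0.0846] q [0.33 0.54 1.72 0.   0.88 0.02] F [-0.1  1.9  0.4] heading -y -72.8
0.3 [0.4708 0.2362 0.083 ] row [ 0.16 -0.44 -0.14] -4.6
0.38 [0.4715 0.2315 0.083 ] row [ 0.16 -0.92 -0.22] -9.1
0.46 [0.4725 0.2267 0.083 ] row [ 0.16 -1.4  -0.26] -13.7
0.54 [0.4739 0.2221 0.083 ] row [ 0.16 -1.88 -0.26] -18.3
0.62 [0.4757 0.2176 0.083 ] row [ 0.15 -2.37 -0.23] -22.9
0.7 [0.4778 0.2133 0.083 ] row [ 0.15 -2.84 -0.15] -27.5
0.78 [0.4803 0.2091 0.083 ] row [ 0.15 -3.31 -0.04] -32.1
0.86 [0.4831 0.2052 0.083 ] row [ 0.15 -3.77  0.11] -36.6
```

View pics/s4.png

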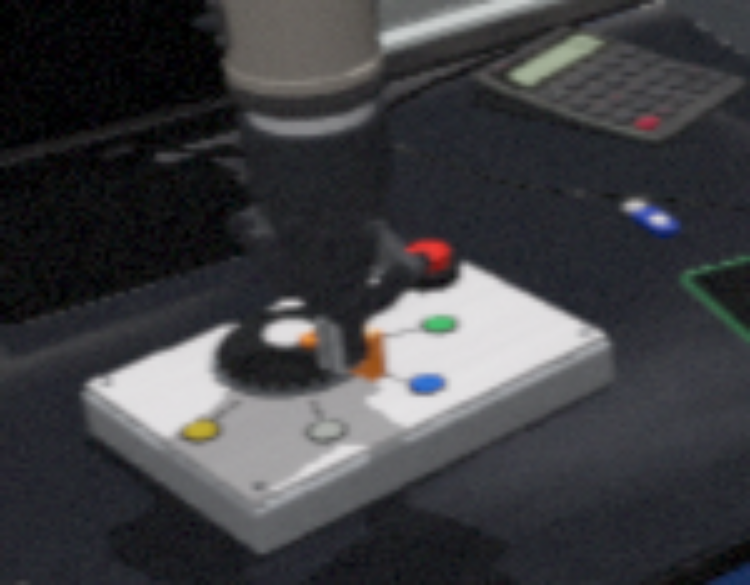

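The tab moves with the fingers (contact about 2 N), so I'll continue.

>>> move_arm:
  steps:
    - {"xyz":[0.1,-0.5,-0.1],"spin":-5,"grip":0}
    - {"xyz":[0.1,-0.9,-0.2],"spin":-9,"grip":0}
    - {"xyz":[0.1,-1.4,-0.3],"spin":-14,"grip":0}
    - {"xyz":[0.1,-1.9,-0.3],"spin":-18,"grip":0}
    - {"xyz":[0.1,-2.4,-0.2],"spin":-23,"grip":0}
    - {"xyz":[0.1,-2.8,-0.2],"spin":-28,"grip":0}
    - {"xyz":[0.1,-3.3,0],"spin":-32,"grip":0}
    - {"xyz":[0.1,-3.8,0.1],"spin":-37,"grip":0}

```text
t: 5.0
eef_pos: [0.4831, 0.2041, 0.0838]
eef_rot: [-0.74, 1.44, 0.743]
force: [-1.0, 2.5, -0.7]
opening: 0.0001
```

```bash
python3 -c "
from h import *
arc(np.linspace(.9,1.2,7))
im,d=ctrl.capture('scene');save('pics/s5.png',cv2.resize(im[190:275,200:320],None,fx=6,fy=6,interpolation=2))
im,d=ctrl.capture('top');save('pics/t5.png',cv2.resize(im[155:230,200:300],None,fx=8,fy=8,interpolation=2))
"
```

```text
t 5.0 p [0.4831 0.2041 0.0838] q [ 0.25  0.54  1.74  0.    0.87 -0.7 ] F [-1.   2.5 -0.7] heading -y -35.5
0.9 [0.4846 0.2033 0.083 ] row [ 0.08 -0.17  0.02] -1.7
0.95 [0.4866 0.201  0.083 ] row [ 0.08 -0.47 -0.05] -4.6
1.0 [0.4887 0.1988 0.083 ] row [ 0.08 -0.76 -0.1 ] -7.4
1.05 [0.4909 0.1968 0.083 ] row [ 0.08 -1.06 -0.14] -10.3
1.1 [0.4932 0.1948 0.083 ] row [ 0.08 -1.36 -0.17] -13.1
1.15 [0.4956 0.193  0.083 ] row [ 0.08 -1.67 -0.18] -16.0
1.2 [0.4981 0.1913 0.083 ] row [ 0.08 -1.97 -0.17] -18.9
```

View pics/s5.png

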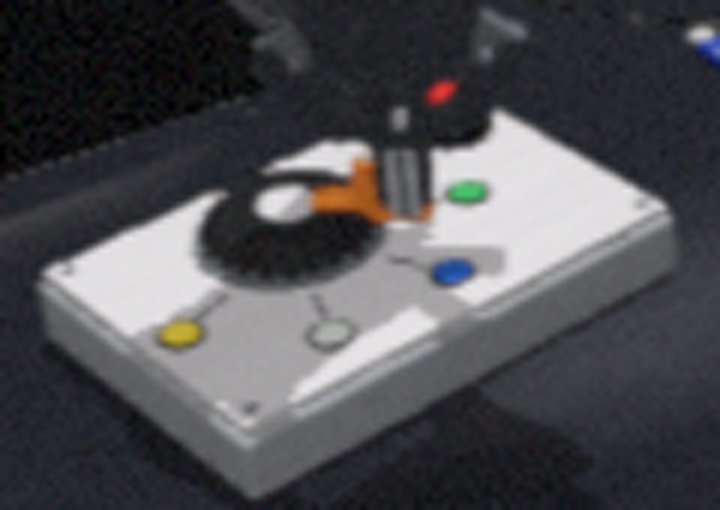

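View pics/t5.png

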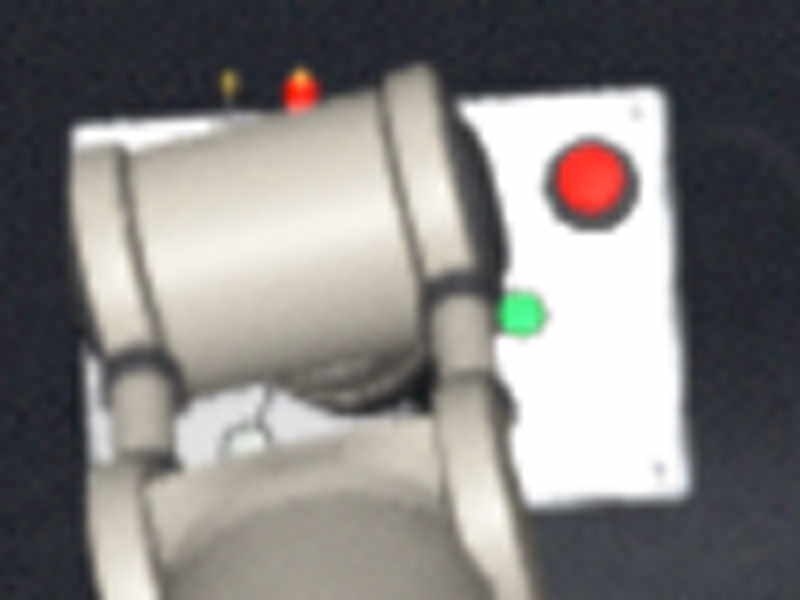

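The tab is near green and possibly ahead of the model. I'll push to a nominal 1.05, back off and measure.

>>> move_arm:
  steps:
    - {"xyz":[0.1,-0.2,0],"spin":-2,"grip":0}
    - {"xyz":[0.1,-0.5,0],"spin":-5,"grip":0}
    - {"xyz":[0.1,-0.8,-0.1],"spin":-7,"grip":0}
    - {"xyz":[0.1,-1.1,-0.1],"spin":-10,"grip":0}
    - {"xyz":[0.1,-1.1,-0.1],"spin":-10,"grip":0}
    - {"xyz":[0.1,0,-0.1],"spin":-10,"grip":0}
    - {"xyz":[0.1,3,-0.1],"spin":-10,"grip":0}
    - {"xyz":[0.1,6,-0.1],"spin":-10,"grip":0}

```text
t: 5.9
eef_pos: [0.4331, 0.2385, 0.0829]
eef_rot: [-0.869, 1.388, 0.872]
force: [-0.6, -0.1, -0.1]
opening: -0.0
```

```bash
python3 -c "
from h import *
st()
im,d=ctrl.capture('scene');save('pics/s6.png',cv2.resize(im[190:275,200:320],None,fx=6,fy=6,interpolation=2))
im,d=ctrl.capture('top');save('pics/t6.png',cv2.resize(im[155:230,200:300],None,fx=8,fy=8,interpolation=2))
"
```

```text
t 5.9 p [0.4331 0.2385 0.0829] q [ 0.35  0.49  1.82  0.    0.83 -0.77] F [-0.6 -0.1 -0.1] heading -y -25.9
```

View pics/s6.png

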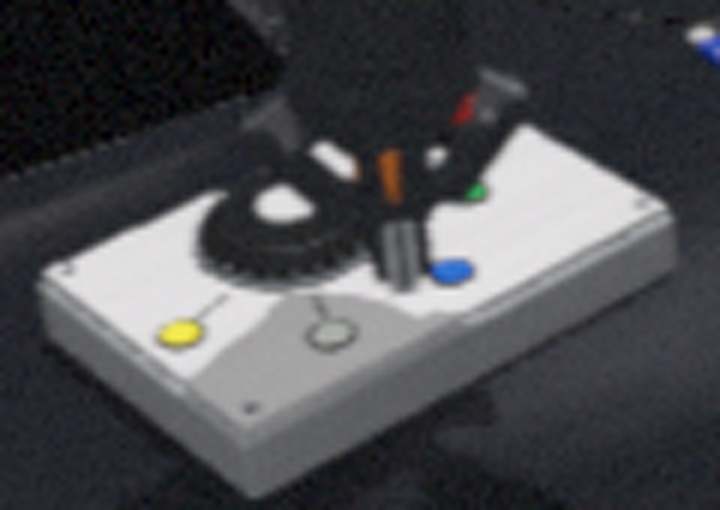

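View pics/t6.png

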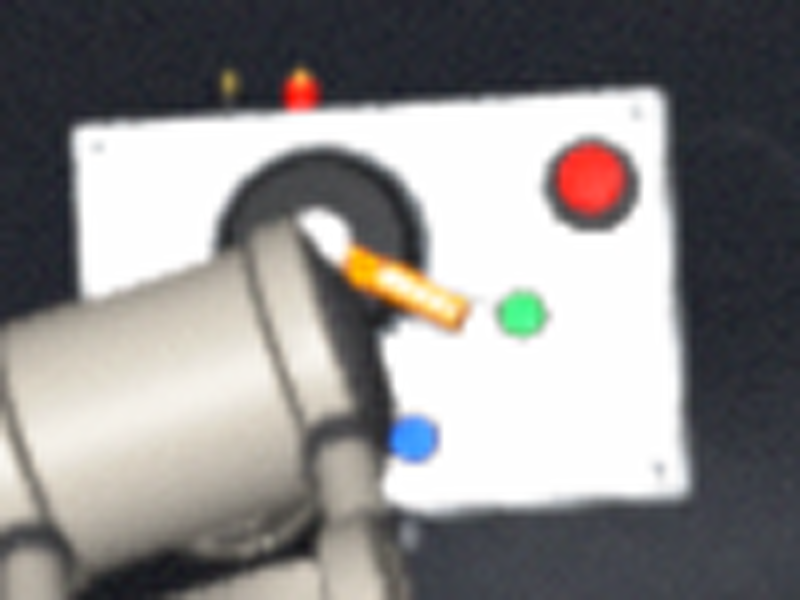

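```bash
python3 -c "
from h import *
st()
im,d=ctrl.capture('top');save('pics/t7.png',cv2.resize(im[180:202,232:272],None,fx=20,fy=20,interpolation=2))
"
```

```text
t 6.0 p [0.4305 0.2395 0.0827] q [ 0.35  0.49  1.82  0.    0.83 -0.77] F [ 0.8 -0.2 -0.1] heading -y -25.6
```

View pics/t7.png

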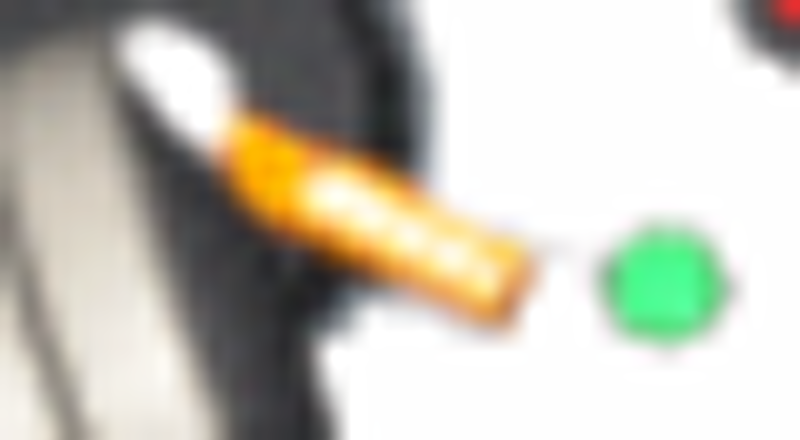

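```bash
python3 -c "
from h import *
H=np.array([.5326,.2422]);Y=.0816
pj=lambda X:(np.array(proj('top',X))-[232,180]+.5)*20-.5
g=pj([*(H-.088*np.array([np.cos(Y+1.2),np.sin(Y+1.2)])),.044]);print('green pred',g)
for f in(.95,1.0,1.05,1.1,1.15,1.2):
    u=-np.array([np.cos(Y+f),np.sin(Y+f)]); a,b=[pj([*(H+r*u),.083]) for r in(.034,.07)]; print(f,a,b,'slope',(b-a)[1]/(b-a)[0], 'y at 318,490',[a[1]+(x-a[0])*(b-a)[1]/(b-a)[0] for x in(318,490)])
"
```

```text
green pred [665.59547767 286.26153624]
0.95 [306.26826    202.13728158] [493.70835507 317.46841697] slope 0.6152959714797744 y at 318,490 [np.float64(209.35577394086687), np.float64(315.18668103538806)]
1.0 [311.66968545 193.20544803] [504.79197561 299.03511235] slope 0.5479930060465934 y at 318,490 [np.float64(196.67441612630932), np.float64(290.9292131663234)]
1.05 [316.61435694 184.02619937] [514.93090386 280.09636354] slope 0.4844283831024945 y at 318,490 [np.float64(184.6974441947865), np.float64(268.01912608841553)]
1.1 [321.09005744 174.62261644] [524.100404   260.70008813] slope 0.42400534333238993 y at 318,490 [np.float64(173.3124155762709), np.float64(246.24133462944195)]
1.15 [325.08575549 165.01832589] [532.27821969 240.89528356] slope 0.36621485228086453 y at 318,490 [np.float64(162.423416992233), np.float64(225.41237158454172)]
1.2 [328.59163123 155.2374399 ] [539.44462301 220.73189949] slope 0.3106166957218956 y at 318,490 [np.float64(151.9475024078465), np.float64(205.37357407201256)]
```

The white tab line runs from (318,185) to (490,278) in the crop, which gives phi ≈ 1.04. That agrees with the nominal push of 1.05, so I'll push to nominal 1.2.

```bash
python3 -c "
from h import *
arc([1.0,1.05,1.1,1.15,1.2,1.21])
arc([1.2],off=.06)"
```

```text
t 6.05 p [0.4324 0.2391 0.083 ] q [ 0.35  0.49  1.82  0.    0.83 -0.78] F [0.5 0.  0. ] heading -y -25.6
1.0 [0.4887 0.1988 0.083 ] row [-0.01 -6.82 -1.19] 2.5
1.05 [0.4909 0.1968 0.083 ] row [-0.01 -7.11 -1.28] -0.4
1.1 [0.4932 0.1948 0.083 ] row [-0.01 -7.4  -1.36] -3.3
1.15 [0.4956 0.193  0.083 ] row [-0.01 -7.7  -1.42] -6.1
1.2 [0.4981 0.1913 0.083 ] row [-0.01 -7.99 -1.46] -9.0
1.21 [0.4986 0.191  0.083 ] row [-0.01 -8.05 -1.47] -9.6
t 6.05 p [0.4324 0.2391 0.083 ] q [ 0.35  0.49  1.82  0.    0.83 -0.78] F [0.5 0.  0. ] heading -y -25.6
1.2 [0.4569 0.2036 0.083 ] row [-0.01 -3.75 -2.14] -9.0
```

>>> move_arm:
  steps:
    - {"xyz":[0,-3,-0.6],"spin":0,"grip":0}
    - {"xyz":[0,-5.5,-1],"spin":0,"grip":0}
    - {"xyz":[0,-6.7,-1.2],"spin":0,"grip":0}
    - {"xyz":[0,-7.1,-1.3],"spin":0,"grip":0}
    - {"xyz":[0,-7.4,-1.4],"spin":-3,"grip":0}
    - {"xyz":[0,-7.7,-1.4],"spin":-6,"grip":0}
    - {"xyz":[0,-8,-1.5],"spin":-9,"grip":0}
    - {"xyz":[0,-8,-1.5],"spin":-9,"grip":0}

```text
t: 6.85
eef_pos: [0.4973, 0.1911, 0.0827]
eef_rot: [-0.991, 1.332, 0.995]
force: [-0.5, 0.3, 0.0]
opening: 0.0006
```

```bash
python3 -c "
from h import *
st()
im,d=ctrl.capture('top');save('pics/t8.png',cv2.resize(im[155:230,200:300],None,fx=8,fy=8,interpolation=2))
"
```

```text
t 6.85 p [0.4973 0.1911 0.0827] q [ 0.22  0.55  1.71  0.    0.88 -1.06] F [-0.5  0.3  0. ] heading -y -16.6
```

View pics/t8.png

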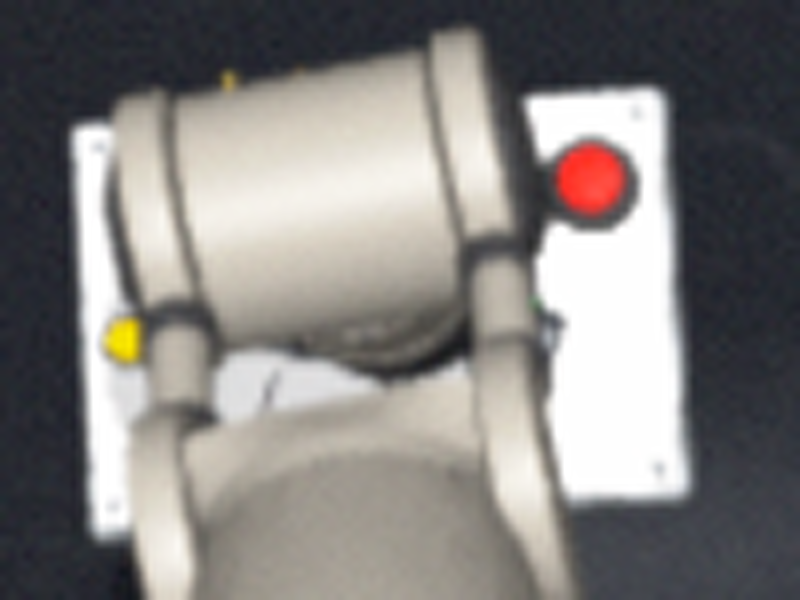

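The arm hides the tab, so I'll back off straight and look.

>>> move_arm:
  steps:
    - {"xyz":[0,1.5,0],"spin":0,"grip":0}
    - {"xyz":[0,4,0],"spin":0,"grip":0}
    - {"xyz":[0,7,-1],"spin":0,"grip":0}
    - {"xyz":[0,8,-2],"spin":0,"grip":0}
    - {"xyz":[0,8,-2],"spin":0,"grip":0}

```text
t: 7.4
eef_pos: [0.4129, 0.1949, 0.0828]
eef_rot: [-0.989, 1.335, 0.994]
force: [0.4, 0.1, -0.0]
opening: 0.0003
```

```bash
python3 -c "
from h import *
st()
im,d=ctrl.capture('top');save('pics/t9.png',cv2.resize(im[180:202,232:272],None,fx=20,fy=20,interpolation=2))
"
```

```text
t 7.4 p [0.4129 0.1949 0.0828] q [ 0.27  0.44  1.92  0.    0.78 -1.01] F [ 0.4  0.1 -0. ] heading -y -16.7
```

View pics/t9.png

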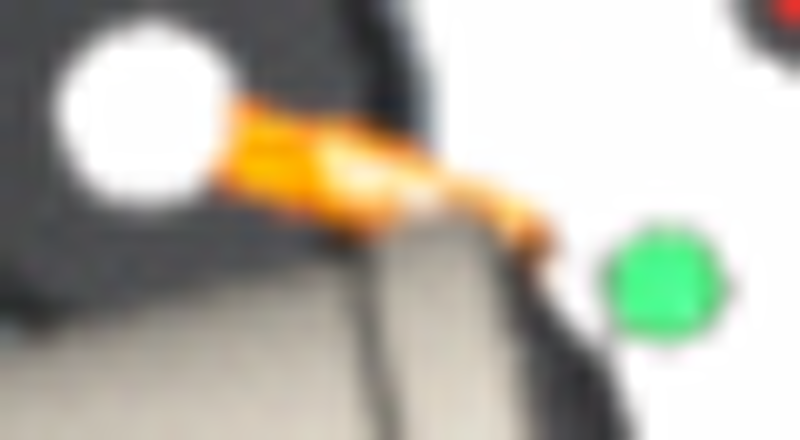

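>>> move_arm:
  steps:
    - {"xyz":[-1,0,2],"spin":0,"grip":0}
    - {"xyz":[-2,0,5],"spin":0,"grip":0}
    - {"xyz":[-2,0,7],"spin":0,"grip":0}
    - {"xyz":[-2,0,7],"spin":0,"grip":0}

```text
t: 7.85
eef_pos: [0.437, 0.2646, 0.1038]
eef_rot: [-0.99, 1.328, 0.992]
force: [-0.9, -1.2, -0.3]
opening: 0.0004
```

```bash
python3 -c "
from h import *
st()
im,d=ctrl.capture('top');save('pics/t10.png',cv2.resize(im[180:202,232:272],None,fx=20,fy=20,interpolation=2))
im,d=ctrl.capture('scene');save('pics/s10.png',cv2.resize(im[205:245,235:295],None,fx=12,fy=12,interpolation=2))
"
```

```text
t 7.85 p [0.437  0.2646 0.1038] q [ 0.39  0.48  1.76  0.    0.89 -0.89] F [-0.9 -1.2 -0.3] heading -y -16.7
```

View pics/t10.png

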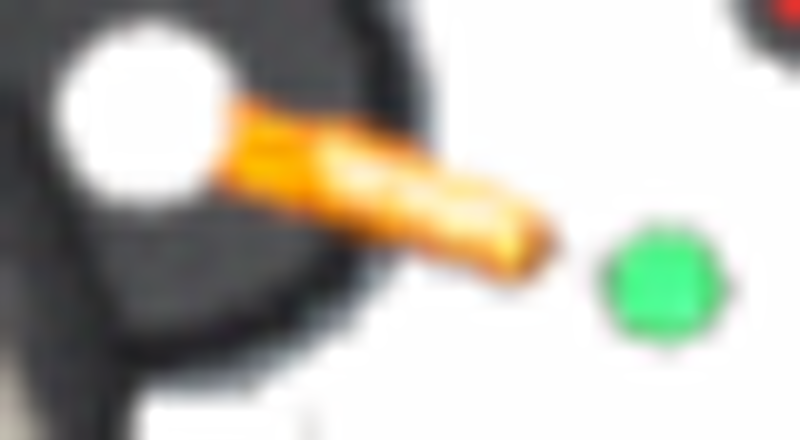

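View pics/s10.png

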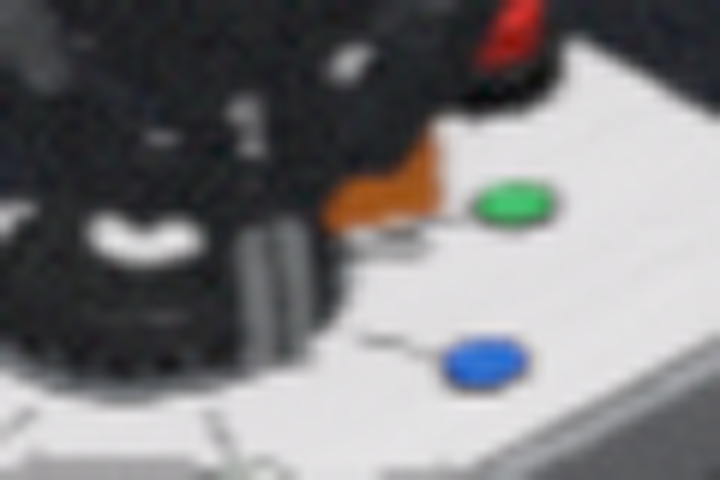

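```bash
cat >> h.py <<'E'
def tabfit(im):
    # columns 249..257: orange-ish profile; blue-channel peak of the white line between dips
    H=np.array([.5326,.2422]);Y=.0816
    big=cv2.resize(im[180:202,232:272],None,fx=20,fy=20,interpolation=2).astype(float)
    pts=[]
    for x in range(335,500,10):
        c=big[:,x-4:x+5].mean(1)
        sat=c[:,0]-c[:,2]; ys=np.where((sat>60)&(np.arange(440)>100)&(np.arange(440)<340))[0]
        if len(ys)<5: continue
        y0,y1=ys.min(),ys.max(); w=c[y0:y1+1,2]-c[y0:y1+1,2].min(); w=w**2
        # white peak, central part
        k=slice((y1-y0)//5,-((y1-y0)//5)or None); yy=np.arange(y0,y1+1)[k]; pts.append((x,(yy*w[k]).sum()/w[k].sum(),(y0+y1)/2))
    pts=np.array(pts)
    pj=lambda X:(np.array(proj('top',X))-[232,180]+.5)*20-.5
    for col in(1,2):
        best=[]
        for f in np.arange(.9,1.4,.002):
            u=-np.array([np.cos(Y+f),np.sin(Y+f)]);a,b=[pj([*(H+r*u),.083]) for r in(.034,.07)]
            best.append((np.mean((a[1]+(pts[:,0]-a[0])*(b-a)[1]/(b-a)[0]-pts[:,col])**2)**.5,f))
        print('phi',['line','mid'][col-1],min(best))
E
python3 -c "
from h import *
im,d=ctrl.capture('top');tabfit(im)
arc([1.1,1.15,1.2,1.23,1.265])"
```

```text
phi line (np.float64(2.1103131087585534), np.float64(1.1640000000000001))
phi mid (np.float64(2.8856379327607606), np.float64(1.1400000000000001))
t 8.0 p [0.4348 0.2618 0.1029] q [ 0.39  0.48  1.76  0.    0.89 -0.89] F [ 0.  -0.5  0.2] heading -y -16.8
1.1 [0.4932 0.1948 0.083 ] row [ 1.97 -7.52 -4.73] 5.6
1.15 [0.4956 0.193  0.083 ] row [ 1.97 -7.81 -4.83] 2.7
1.2 [0.4981 0.1913 0.083 ] row [ 1.97 -8.1  -4.92] -0.1
1.23 [0.4996 0.1903 0.083 ] row [ 1.97 -8.27 -4.97] -1.9
1.26 [0.5015 0.1893 0.083 ] row [ 1.97 -8.48 -5.02] -3.9
```

Tab is at about 1.15–1.16, roughly 2.5 mm short at the tab. I'll nudge it.

>>> move_arm:
  steps:
    - {"xyz":[1,0,-2.5],"spin":0,"grip":0}
    - {"xyz":[2,0,-5],"spin":0,"grip":0}
    - {"xyz":[2,-4,-5],"spin":0,"grip":0}
    - {"xyz":[2,-7,-5],"spin":0,"grip":0}
    - {"xyz":[2,-8,-5],"spin":-1,"grip":0}
    - {"xyz":[2,-8.3,-5],"spin":-2,"grip":0}
    - {"xyz":[2,-8.4,-5],"spin":-3,"grip":0}
    - {"xyz":[2,-8.4,-5],"spin":-3,"grip":0}

```text
t: 8.8
eef_pos: [0.4999, 0.1898, 0.0826]
eef_rot: [-1.029, 1.314, 1.033]
force: [-0.0, 0.2, -1.3]
opening: 0.0002
```

```bash
python3 -c "
from h import *
st()"
```

```text
t 8.8 p [0.4999 0.1898 0.0826] q [ 0.22  0.55  1.71  0.    0.89 -1.11] F [-0.   0.2 -1.3] heading -y -13.7
```

>>> move_arm:
  steps:
    - {"xyz":[0,1.5,0],"spin":0,"grip":0}
    - {"xyz":[0,4.5,0],"spin":0,"grip":0}
    - {"xyz":[0,8,2],"spin":0,"grip":0}
    - {"xyz":[-1,8,5],"spin":0,"grip":0}
    - {"xyz":[-2,8,8],"spin":0,"grip":0}
    - {"xyz":[-2,8,8],"spin":0,"grip":0}

```text
t: 9.4
eef_pos: [0.4417, 0.29, 0.1045]
eef_rot: [-1.032, 1.307, 1.035]
force: [0.6, -0.5, 0.0]
opening: 0.0001
```

```bash
python3 -c "
from h import *
st()
im,d=ctrl.capture('top');tabfit(im);save('pics/t11.png',cv2.resize(im[180:202,232:272],None,fx=20,fy=20,interpolation=2))
"
```

```text
t 9.4 p [0.4417 0.29   0.1045] q [ 0.43  0.51  1.71  0.    0.92 -0.9 ] F [ 0.6 -0.5  0. ] heading -y -13.5
phi line (np.float64(1.9640493703513413), np.float64(1.2200000000000002))
phi mid (np.float64(3.158534025138025), np.float64(1.1960000000000002))
```

View pics/t11.png

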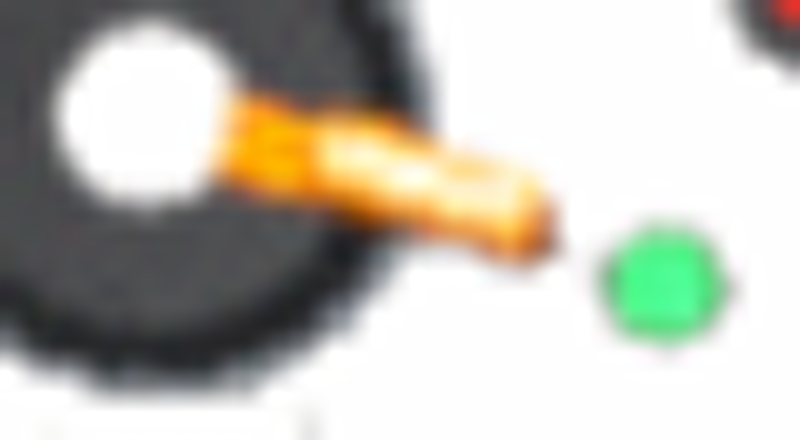

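Tab now reads phi 1.20–1.22 (target 1.20), pointing at green's middle. Next is the button: lift, then cross over it.

```bash
python3 -c "
from h import *
delta([.4417,.29,.16]);delta([.5594,.1294,.16]);delta([.5594,.1294,.093])"
```

```text
t 9.45 p [0.4407 0.2882 0.1034] q [ 0.43  0.51  1.71  0.    0.92 -0.9 ] F [-0.8  0.2 -1.3] heading -y -13.5
shift cm [-5.66 -0.05  0.21]
t 9.45 p [0.4407 0.2882 0.1034] q [ 0.43  0.51  1.71  0.    0.92 -0.9 ] F [-0.8  0.2 -1.3] heading -y -13.5
shift cm [ -5.7  -15.25 -12.65]
t 9.45 p [0.4407 0.2882 0.1034] q [ 0.43  0.51  1.71  0.    0.92 -0.9 ] F [-0.8  0.2 -1.3] heading -y -13.5
shift cm [  1.   -15.25 -12.66]
```

>>> move_arm:
  steps:
    - {"xyz":[-3,0,0],"spin":0,"grip":0}
    - {"xyz":[-5.7,0,0],"spin":0,"grip":0}
    - {"xyz":[-5.7,-3,-2.5],"spin":0,"grip":0}
    - {"xyz":[-5.7,-6.5,-5.4],"spin":0,"grip":0}
    - {"xyz":[-5.7,-10,-8.3],"spin":0,"grip":0}
    - {"xyz":[-5.7,-13,-10.8],"spin":0,"grip":0}
    - {"xyz":[-5.7,-15.2,-12.6],"spin":0,"grip":0}
    - {"xyz":[-5.7,-15.2,-12.6],"spin":0,"grip":0}

```text
t: 10.25
eef_pos: [0.5599, 0.1261, 0.1592]
eef_rot: [-1.029, 1.314, 1.032]
force: [-0.3, -0.2, -0.0]
opening: 0.0001
```

>>> move_arm:
  steps:
    - {"xyz":[2,0,0],"spin":0,"grip":0}
    - {"xyz":[4.5,0,0],"spin":0,"grip":0}
    - {"xyz":[6,0,0],"spin":0,"grip":0}
    - {"xyz":[6.6,0,0],"spin":0,"grip":0}
    - {"xyz":[6.6,0,0],"spin":0,"grip":0}

```text
t: 10.75
eef_pos: [0.5584, 0.1264, 0.0924]
eef_rot: [-1.028, 1.316, 1.034]
force: [-0.4, 1.1, -1.0]
opening: 0.0002
```

```bash
python3 -c "
from h import *
delta([.5594,.1294,.075])
im,d=ctrl.capture('scene');save('pics/s12.png',cv2.resize(im[170:260,220:320],None,fx=7,fy=6.6,interpolation=2))
"
```

```text
t 10.75 p [0.5584 0.1264 0.0924] q [ 0.09  0.59  1.58  0.    0.97 -1.24] F [-0.4  1.1 -1. ] heading -y -13.8
shift cm [ 1.74 -0.03  0.31]
```

View pics/s12.png

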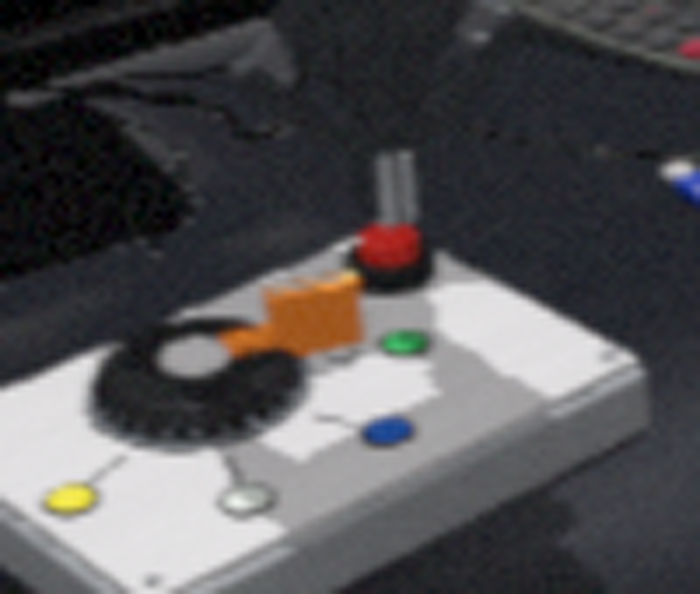

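The fingers are directly over the red button (390,245) and the tab points at green (403,343). Pressing in small steps.

>>> move_arm:
  steps:
    - {"xyz":[0.4,0,0.3],"spin":0,"grip":0}
    - {"xyz":[0.8,0,0.3],"spin":0,"grip":0}
    - {"xyz":[1.1,0,0.3],"spin":0,"grip":0}
    - {"xyz":[1.4,0,0.3],"spin":0,"grip":0}
    - {"xyz":[1.6,0,0.3],"spin":0,"grip":0}
    - {"xyz":[1.6,0,0.3],"spin":0,"grip":0}

```text
t: 11.4
eef_pos: [0.56, 0.1296, 0.0774]
eef_rot: [-1.029, 1.314, 1.032]
force: [-0.9, 1.5, 4.0]
opening: -0.0
```

```bash
python3 -c "
from h import *
st()
"
```

```text
t 11.4 p [0.56   0.1296 0.0774] q [ 0.09  0.62  1.59  0.    0.93 -1.24] F [-0.9  1.5  4. ] heading -y -13.8
```

Spring force of 4 N at z = 77.4 mm; press on to the hard stop.

>>> move_arm:
  steps:
    - {"xyz":[0.1,0,0],"spin":0,"grip":0}
    - {"xyz":[0.2,0,0],"spin":0,"grip":0}
    - {"xyz":[0.3,0,0],"spin":0,"grip":0}
    - {"xyz":[0.3,0,0],"spin":0,"grip":0}

```text
t: 11.8
eef_pos: [0.5601, 0.1296, 0.0767]
eef_rot: [-1.029, 1.312, 1.032]
force: [-7.0, -0.4, 20.0]
opening: 0.0003
```

```bash
python3 -c "
from h import *
st()
"
```

```text
t 11.8 p [0.5601 0.1296 0.0767] q [ 0.09  0.62  1.59  0.    0.93 -1.24] F [-7.  -0.4 20. ] heading -y -13.7
```

The hard stop is reached (20 N, no further travel). Release straight up and move clear.

>>> move_arm:
  steps:
    - {"xyz":[-1,0,0],"spin":0,"grip":0}
    - {"xyz":[-4,0,0],"spin":0,"grip":0}
    - {"xyz":[-8,0,0],"spin":0,"grip":0}
    - {"xyz":[-12,0,0],"spin":0,"grip":0}
    - {"xyz":[-15,2,-3],"spin":0,"grip":0}
    - {"xyz":[-15,5,-7],"spin":0,"grip":0}
    - {"xyz":[-15,8,-11],"spin":0,"grip":0}
    - {"xyz":[-15,10,-15],"spin":0,"grip":0}

```text
t: 12.6
eef_pos: [0.425, 0.0068, 0.2267]
eef_rot: [-1.03, 1.313, 1.032]
force: [-0.1, -0.6, 0.4]
opening: 0.0
```

>>> move_arm:
  steps:
    - {"xyz":[0,1,-3],"spin":0,"grip":0}
    - {"xyz":[0,2,-6],"spin":0,"grip":0}
    - {"xyz":[0,2,-9],"spin":0,"grip":0}
    - {"xyz":[0,2,-10],"spin":0,"grip":0}
    - {"xyz":[0,2,-10],"spin":0,"grip":0}

```text
t: 13.1
eef_pos: [0.3818, -0.0866, 0.2267]
eef_rot: [-1.028, 1.314, 1.03]
force: [0.1, -0.6, 0.1]
opening: 0.0
```

```bash
python3 -c "
from h import *
st()
im,d=ctrl.capture('top');tabfit(im);save('pics/t13.png',cv2.resize(im[155:230,200:300],None,fx=8,fy=8,interpolation=2));save('pics/t13f.png',im)
im,d=ctrl.capture('scene');save('pics/s13.png',cv2.resize(im[190:275,200:320],None,fx=6,fy=6,interpolation=2))
"
```

```text
t 13.1 p [ 0.3818 -0.0866  0.2267] q [-0.42  0.12  1.89  0.    1.13 -1.75] F [ 0.1 -0.6  0.1] heading -y -13.8
phi line (np.float64(2.052940947881047), np.float64(1.2200000000000002))
phi mid (np.float64(3.0925547737442054), np.float64(1.1960000000000002))
```

View pics/t13.png

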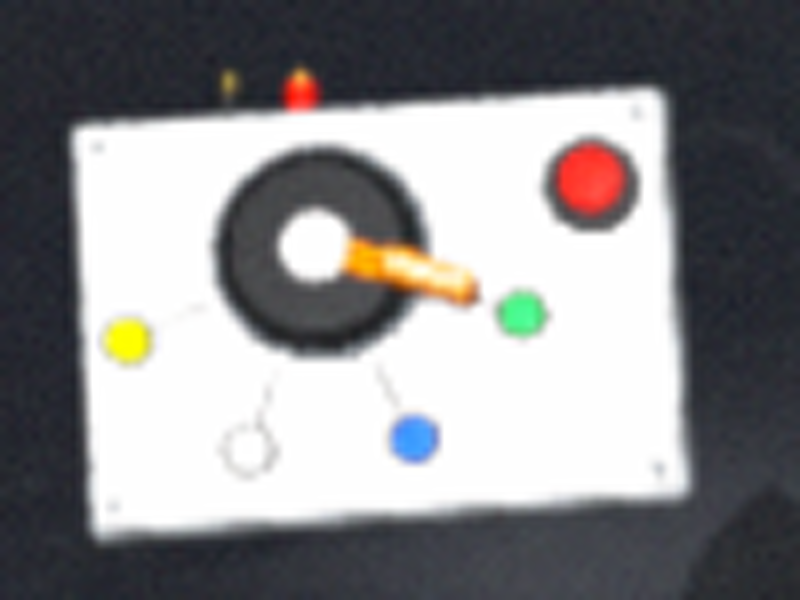

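View pics/s13.png

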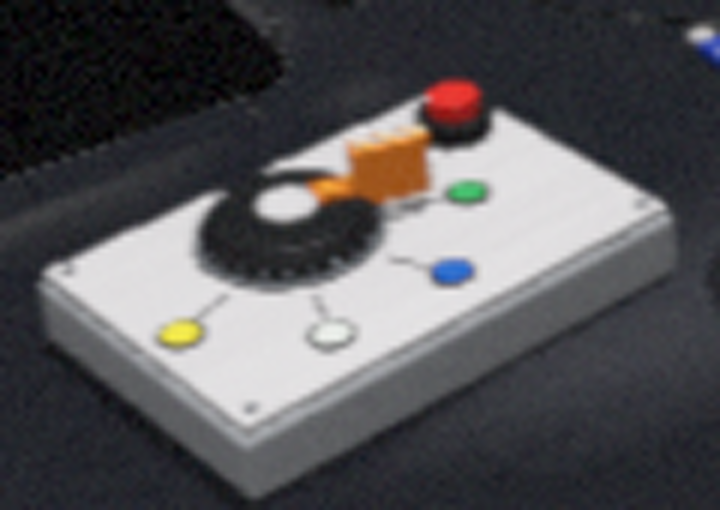

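View pics/t13f.png

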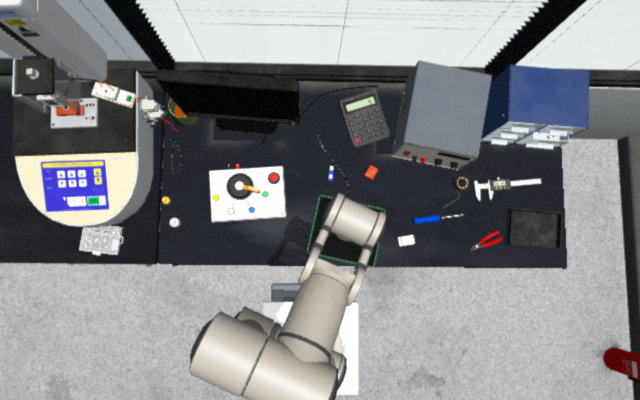

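The button is up, the arm is clear and the bystanders are unmoved. A cross-check of the tab direction from the scene camera:

```bash
python3 -c "
from h import *
H=np.array([.5292,.2418]);Y=.0792
pj=lambda X:(np.array(proj('scene',X))-[200,190]+.5)*6-.5
for f in(1.14,1.2,1.26):
    u=-np.array([np.cos(Y+f),np.sin(Y+f)]);n=np.array([-u[1],u[0]])
    print(f,[pj([*(H+r*u-s*.006*n),z]).round(0) for r,s,z in((.035,1,.083),(.07,1,.083),(.07,-1,.083),(.07,1,.05))])
"
```

```text
1.14 [array([358., 156.]), array([431., 142.]), array([425., 130.]), array([437., 200.])]
1.2 [array([358., 154.]), array([429., 138.]), array([422., 126.]), array([435., 196.])]
1.26 [array([357., 151.]), array([427., 133.]), array([419., 122.]), array([433., 191.])]
```

```bash
python3 -c "
from h import *
im,d=ctrl.capture('scene');save('pics/s14.png',cv2.resize(im[208:228,250:285],None,fx=22,fy=22,interpolation=2))"
```

```text
(no output)
```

View pics/s14.png

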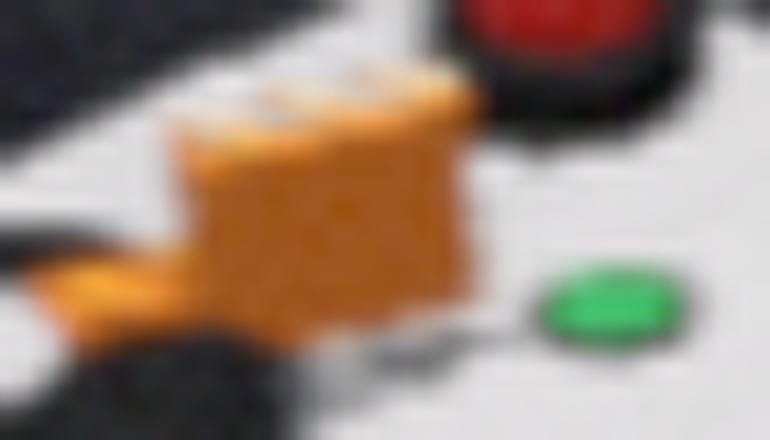

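Scene camera: the top-edge slope of −0.24 and the outer corner at about (428,138) give phi ≈ 1.20–1.23, in line with the top view.

```bash
python3 -c "
from h import *
print(ctrl.finish_job());st()"
```

```text
the job is handed in; nothing more can be done
None
the job is handed in; nothing more can be done
```

I pushed the selector tab round to the green mark (the +1.2 position) with the sides of the closed fingertips, including one small corrective nudge. I then pressed the start button, let it up and moved clear. The job was handed in at about 13 s.

- **Selector:** the last look put the tab at 1.196–1.22 rad in the top view and about 1.20–1.23 rad in the scene view, against a target of 1.20. The two cameras disagreed by about 3 mm in the box's x position; each angle was worked out within its own camera's frame.
- **Start button:** it met its hard stop at about 20 N, and the pictures afterwards showed it up again.
- **Other things:** the bystanders looked unmoved, and the robot was touching nothing when I handed in.

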